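# Load a brake lining into the spring-clip drill jig

### The arm

A 6-joint arm with a two-finger parallel gripper is mounted at the origin on the work surface; the furniture and walls round the work are solid. World frame = base frame: x ahead of the robot, y to its left, z up, the work surface at z = 0. Lengths are in m, angles in rad, forces in N, time in s.
With the tool pointing down it reaches from about 0.3 to 0.775 m from the base axis. Payload 14.6 kg.
Tool frame: the origin (TCP) lies at the very end of the fingers, on their centre line; the grasp point (between the pads) lies 19 mm behind it; x points along the fingers, y is the direction in which the jaws open and shut, and the axes are right-handed (so a half turn about x gives the same grasp; the last joint's range is limited). The gripper opens to 94 mm and grips with 3 to 60 N. Pads are 16 mm wide; open, the fingers measure 119 mm over their backs; the gripper's body (75 mm by 177 mm) begins 78 mm behind the grasp point.
Start: joints at [-1.365, 0.3, 1.521, -0, 1.321, -0.067], TCP at [0.148, -0.53, 0.205] pointing down, gripper open.
Joint ranges: [-3.03, 3.03], [-0.79, 2.21], [0.23, 2.52], [-1.04, 4.18], [0, 3.07], [-2.55, 2.55]. Speed limits (rad/s): [2.22, 2.22, 2.57, 3.14, 3.14, 3.14].

### API

Orientations are given as [roll, pitch, yaw] about the fixed x, y, z axes, in that order (R = Rz(yaw) Ry(pitch) Rx(roll)).
In Python, from station import ctrl, viewer, hand_in gives the robot as it stands. The module is installed in compiled form; this text tells all that it offers.
- The arm moves only by the tool play_rows, never from a script. Its argument "deltas" is a list that holds one entry, the list of rows, each a list of 7 numbers: the shift along the tool's x, y, z in mm, then the turn, a rotation vector about the tool's x, y, z in rad, then the finger opening in mm, from 0 to 94. In form: [[[dx, dy, dz, ax, ay, az, gripper], ...]]. A call has 1 to 10 rows; each row shifts and turns the commanded pose from where the row before left it, along the tool's axes as they then stand; what a row does not reach is not made up. A row lasts 1/10 s, in which the tool goes at most 50 mm and 8.59 degrees, less where a joint would pass 70% of its speed; a pose out of reach is approached as far as the arm can. A call with a gripper value outside its range is refused whole. The fingers move at their own pace and stop on an object; "grip_force" is the grip in N (left out, the last holds). Time passes only in rows, so rows that do not move let the fingers close. It gives the time, the measured TCP pose, the force and the opening at its end, in the units of the state.
- ctrl.get_obs(): the state, without advancing time (a new reading comes with each control period).
- viewer.camera(name): name is "scene" or "top" or "wrist"; returns a dict with "img" (420x560x3 uint8, red, green, blue), "fx", "fy", "cx", "cy" (pixels), "rvec" (rotation vector, rad) and "tvec" (3), from world to camera coordinates, as OpenCV has them. Camera axes: x right, y down, z forward; pixel columns grow to the right and rows downward; lengths in m; the calibration is good to about 2 mm. A picture is of the moment at which its call begins. There is no depth.
- hand_in(): hands the job in, once; it reports no verdict.
The state is a dict: "time_s": time; "qpos": joint angles; "joint_vel": joint speeds; "tau": joint torques, N m; "ee_pos": TCP position; "eef_rot": TCP orientation; "force": force on the tool from outside, world axes, zero at the start; "moment": the same for the moment, N m; "grip_width": finger opening in m.
Only numpy, scipy, OpenCV 4.12 (cv2) and the standard library are available. Lean on these libraries where they do the work, as an engineer would, in place of code of your own. Each camera call takes 0.05 s, during which the arm holds its last target.

### The job

Load the brake lining into the drill jig: press the spring clip's thumb plate down with one fingertip, so that the rubber foot rises, and keep it down while the other fingertip pushes the lining from behind, under the foot and fully home against the end stop. Only then let the thumb plate up, so that the foot clamps the lining, and draw the hand clear. Only push the lining, do not pick it up, and leave the bearing, the sleeve and the spanner where they are.

Things in the scene. Friction and masses are not known exactly. Their poses are not given: they have to be found in the camera images.
- drill_jig: steel drill jig bolted to the bench. x axis: the way the lining is pushed; y left; z up. Origin: underside of the base, on the channel's centre line. Base plate x -115..105, y -141..99 mm; its top is the bed, 12 mm above the bench. Two rails, 10 mm high, leave a channel 153 mm wide (x -105..85). The clip runs along the right side (-y) on a shaft at y -89 mm, 28 mm up; its end blocks are 36 mm high
- jig_stop (a point): foot of the end stop's face, on the bed, at jig x = 77, y = 0, z = 12 mm: the lining's front edge comes to rest here. A drill plate with two bushes overhangs it (jig x 49..102, y -42..85 mm; underside 29, top 37, bushes 41 mm above the bench)
- clip (a joint): angle of the spring clip (rad): 0 = at rest with nothing beneath, foot about 5 mm too low to let the lining pass; about 0.2 = foot resting on the lining; from 0.28 on the foot clears the lining well; 0.45 = thumb plate fully down, its limit. A spring returns it: about 3 N on the thumb plate starts it, 6 to 7 N hold it fully down. It rocks about an axis parallel to the jig's x
- thumb_plate (a point): middle of the top of the clip's smooth, lengthwise-ribbed steel thumb plate, 85 mm long (jig x -100..-15) by 32 mm wide; moves with the clip. At rest about 29 mm up, sloping up outward; fully down it is level, at jig y -113, 17 mm above the bench (5 mm above the bed, so a fingertip on it is level with the lining's edge). A fingertip slides easily along it in jig x while pressing
- clip_foot (a point): middle of the underside of the clip's black rubber foot, 14 mm in diameter, at jig x = 55, y = -63 mm; moves with the clip: 21 mm above the bench at rest, 26 mm when resting on the lining, over 31 mm when fully open
- lining: the brake lining: flat dark plate, 100 mm (its x) by 150 mm (its y), 14 mm thick, about 0.34 kg, lying on the jig's bed between the rails, its front edge just short of the foot. Origin at the centre of its underside, axes parallel to the jig's. Home, with its front edge on the end stop, its origin is at jig x = 27 mm
- bearing: bystander: ball bearing, 72 mm diameter, 17 mm high, right of the jig; origin at the centre of its underside
- sleeve: bystander: steel hub sleeve, 50 mm diameter, 60 mm high, to the right of the jig and nearer the robot; origin at the centre of its underside
- wrench: bystander: 187 mm combination spanner lying on the robot's side of the jig; origin at the centre of its underside

How it is judged:
By the outcome, as a careful person would: the job done as asked, in the order asked, and still so for the second after the job is handed in, with the robot touching nothing.
It also fails if it takes over 61 s, if anything falls off the work surface, if the arm or the gripper's body presses on something with over 40 N, if the wrist force passes 120 N, or if a joint passes its speed limit or range.

## Working session

There is one attempt and no reset: what is moved stays moved. The work goes in short steps, Python scripts to look and compute and a tool call to move; the robot and the scene stay as the last step left them, time stands still between calls to the robot, and variables do not carry over. Pictures are saved under pics/ and viewed, and the job is handed in when it is done.

Besides the shell and the picture viewer there is one more tool, called as name(argument=value, ...), one argument or row to a line, values as JSON. play_rows: Moves the arm, as the interface text tells. Its arguments: {"type":"object","properties":{"deltas":{"type":"array","items":{"type":"array","items":{"type":"array","items":{"type":"number"}}}},"grip_force":{"type":"number"}},"required":["deltas"]}

```bash
mkdir -p pics
python3 - <<'E'
from station import ctrl, viewer
import cv2,pickle
o=ctrl.get_obs();print(o)
d={}
for n in ["scene","top","wrist"]:
    c=viewer.camera(n);d[n]=c
    cv2.imwrite(f"pics/{n}0.png",c["img"][:,:,::-1]);print(n,c["fx"],c["cx"],c["cy"],c["rvec"],c["tvec"])
pickle.dump(d,open("c0.pkl","wb"))
E
```

```text
{'time_s': 0.0, 'qpos': array([-1.36460895e+00,  3.00497936e-01,  1.52155273e+00,  1.08855310e-05,
        1.32068863e+00, -6.66394505e-02]), 'joint_vel': array([ 1.24575966e-04, -1.73964577e-04, -7.80303099e-05,  3.18519038e-06,
       -1.46413765e-03,  1.19780209e-04]), 'tau': array([-6.99309003e-04, -5.31808627e+01, -3.52737665e+01,  7.08849868e-02,
        2.43802113e-02, -4.85009537e-05]), 'ee_pos': array([ 0.14812819, -0.52941934,  0.2048836 ]), 'eef_rot': array([-1.64663088,  1.56964964,  1.7677859 ]), 'force': array([-1.14970291,  0.57856404,  0.30505054]), 'moment': array([0.00202844, 0.00155109, 0.0131215 ]), 'grip_width': 0.0939276460672293}
scene 432.6358511816295 274.3636129884991 216.21580378845533 [ 0.68981731 -2.34052441  1.46065484] [0.48607225 0.11692858 0.72459022]
top 400.0668513499235 277.0553544272322 212.77093705157893 [ 2.16897171 -2.16249959  0.08444869] [0.14212648 0.51819274 0.86527125]
wrist 348.16704908754144 274.4778928949365 204.60710320315937 [-2.31121711  1.75200024  0.25844259] [-0.54866684 -0.03012739  0.39312373]
```

View pics/scene0.png

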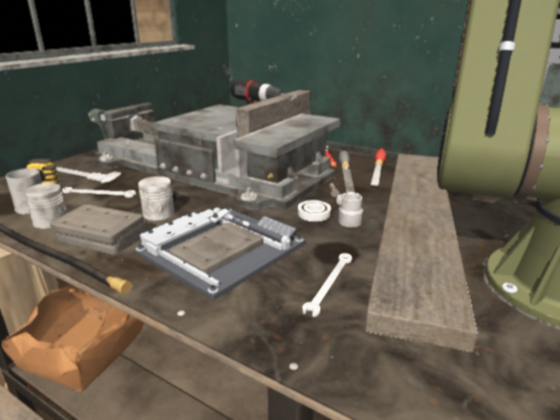

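View pics/top0.png

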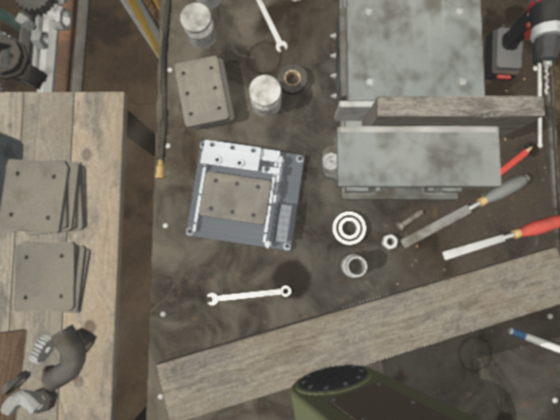

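View pics/wrist0.png

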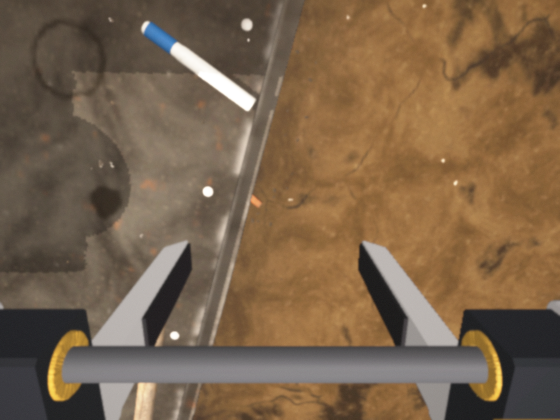

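Run:
```python
import cv2
a=cv2.imread("pics/top0.png")[130:310,175:385]
cv2.imwrite("pics/top0c.png",cv2.resize(a,None,fx=3.3,fy=3.3,interpolation=cv2.INTER_CUBIC))
a=cv2.imread("pics/scene0.png")[180:320,120:370]
cv2.imwrite("pics/scene0c.png",cv2.resize(a,None,fx=3.2,fy=3.2,interpolation=cv2.INTER_CUBIC))
```

```text
(no output)
```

View pics/top0c.png

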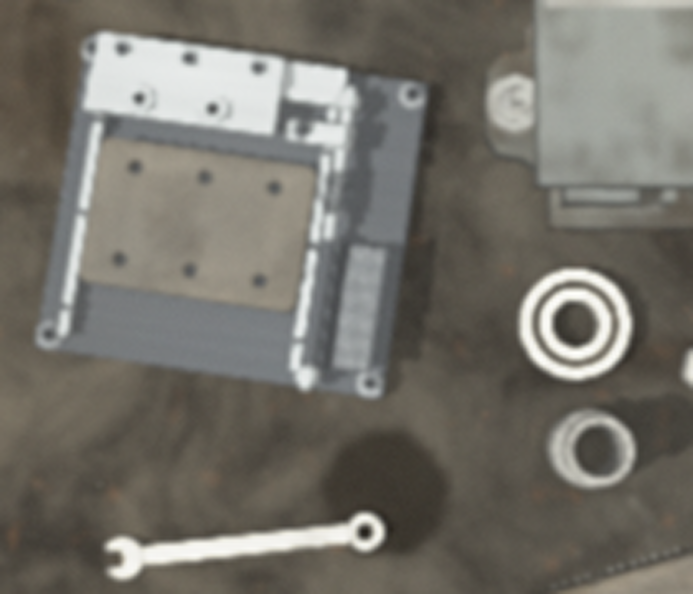

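View pics/scene0c.png

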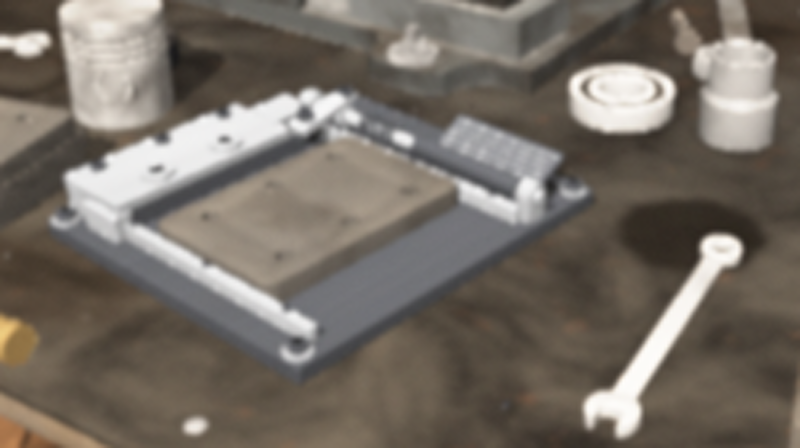

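```bash
cat > h.py <<'E'
import numpy as np,cv2,pickle
from scipy.optimize import least_squares
def proj(c,P):
    K=np.array([[c["fx"],0,c["cx"]],[0,c["fy"],c["cy"]],[0,0,1.]])
    return cv2.projectPoints(np.array(P,float),np.array(c["rvec"],float),np.array(c["tvec"],float),K,None)[0][:,0]
def ray(c,uv,z):
    R=cv2.Rodrigues(np.array(c["rvec"],float))[0];C=-R.T@np.array(c["tvec"])
    d=R.T@np.array([(uv[0]-c["cx"])/c["fx"],(uv[1]-c["cy"])/c["fy"],1]);return C+d*(z-C[2])/d[2]
def fit(A,B):
    A=np.array(A);B=np.array(B)
    f=lambda p:(A@np.array([[np.cos(p[2]),-np.sin(p[2])],[np.sin(p[2]),np.cos(p[2])]]).T+p[:2]-B).ravel()
    r=least_squares(f,[B[:,0].mean(),B[:,1].mean(),0]);return r.x,(f(r.x).reshape(-1,2)*1000).round(1)
def uc(u,off,s): return [(u[0]+.5)/s-.5+off[0],(u[1]+.5)/s-.5+off[1]]
E
python3 - <<'E'
from h import *
c=pickle.load(open("c0.pkl","rb"))["top"]
cc=lambda L,z:[ray(c,uc(u,(175,130),3.3),z)[:2] for u in L]
B=cc([(33,345),(382,395),(432,85),(85,38)],.012)
print(fit([(-.115,.099),(-.115,-.141),(.105,-.141),(.105,.099)],B))
B=cc([(105,137),(318,167),(296,312),(80,280)],.026)
print(fit([(.05,.075),(.05,-.075),(-.05,-.075),(-.05,.075)],B))
for n,u,z in [("bear",(575,325),.017),("sleeve",(608,447),.06)]: print(n,cc([u],z))
print(cc([(123,558),(367,532)],.005))
E
```

```text
(array([ 0.56854507,  0.23666532, -0.14402262]), array([[-1. , -1.2],
       [-2.3, -0. ],
       [ 1.2,  2.9],
       [ 2.2, -1.7]]))
(array([ 0.55201866,  0.23760838, -0.14406901]), array([[ 0.7,  1.6],
       [-0.2, -1.3],
       [-0.4, -1.2],
       [-0.1,  1. ]]))
bear [array([ 0.4844554 , -0.01677386])]
sleeve [array([ 0.4041471 , -0.02974756])]
[array([0.32608223, 0.28908596]), array([0.34435161, 0.12365269])]
```

```bash
cat >> h.py <<'E'
from scipy.spatial.transform import Rotation as Ro
J=np.array([.5685,.2367]);YAW=-.144
ex=np.array([np.cos(YAW),np.sin(YAW),0]);ey=np.array([-ex[1],ex[0],0])
def w(jx,jy,z): return np.array([*J,0])+ex*jx/1e3+ey*jy/1e3+np.array([0,0,z/1e3])
def tj(p): d=np.array(p)-[*J,0];return np.array([d@ex,d@ey,d[2]])*1e3
E
python3 - <<'E'
from h import *
from station import ctrl
o=ctrl.get_obs();R=Ro.from_euler('xyz',o['eef_rot']).as_matrix();print(R.round(3))
for s in (1,-1):
    T=np.column_stack([[0,0,-1],s*ey,np.cross([0,0,-1],s*ey)])
    print(s,Ro.from_matrix(R.T@T).as_rotvec(), T.round(3).tolist())
t=w(-84,-58,130);print(t,(R.T@(t-o['ee_pos'])*1e3).round(1),np.hypot(*t[:2]))
E
```

```text
[[-0.     0.269 -0.963]
 [ 0.001 -0.963 -0.269]
 [-1.    -0.001 -0.   ]]
1 [-2.72480655e+00 -1.16854292e-03  1.66949778e-04] [[0.0, 0.144, 0.99], [0.0, 0.99, -0.144], [-1.0, 0.0, 0.0]]
-1 [4.16785862e-01 1.20761599e-04 8.45254861e-04] [[0.0, -0.144, -0.99], [0.0, -0.99, 0.144], [-1.0, -0.0, 0.0]]
[0.47704624 0.19135455 0.13      ] [  75.6 -605.5 -511. ] 0.5139938517373487
```

play_rows(
  deltas=[
    [[0,-30,-25.5,0,0,0,94],[0,-30,-25.5,0,0,0,94],[0,-30,-25.5,0,0,0,94],[0,-30,-25.5,0,0,0,94],[0,-30,-25.5,0,0,0,94],[0,-30,-25.5,0,0,0,94],[0,-30,-25.5,0,0,0,94],[0,-30,-25.5,0,0,0,94],[0,-30,-25.5,0,0,0,94],[0,-30,-25.5,0,0,0,94]],
  ],
)

```text
time_s: 1.15
ee_pos: [0.3132, -0.1705, 0.2055]
eef_rot: [2.28, 1.571, -0.589]
force: [0.2, -0.0, -0.2]
grip_width: 0.0939
```

play_rows(
  deltas=[
    [[0,-30,-25.5,0,0,0,94],[0,-30,-25.5,0,0,0,94],[0,-30,-25.5,0,0,0,94],[0,-30,-25.5,0,0,0,94],[0,-30,-25.5,0,0,0,94],[0,-30,-25.5,0,0,0,94],[0,-30,-25.5,0,0,0,94],[0,-30,-25.5,0,0,0,94],[0,-30,-25.5,0,0,0,94],[0,-30,-25.5,0,0,0,94]],
  ],
)

```text
time_s: 2.15
ee_pos: [0.478, 0.1873, 0.2053]
eef_rot: [0.084, 1.571, -2.784]
force: [0.9, -0.2, -0.1]
grip_width: 0.0939
```

play_rows(
  deltas=[
    [[0,0,0,0.083,0,0,94],[0,0,0,0.083,0,0,94],[0,0,0,0.083,0,0,94],[0,0,0,0.083,0,0,94],[0,0,0,0.085,0,0,94],[20,0,0,0,0,0,94],[20,0,0,0,0,0,94],[20,0,0,0,0,0,94],[15,0,0,0,0,0,94],[0,0,0,0,0,0,94]],
  ],
)

```text
time_s: 3.15
ee_pos: [0.4767, 0.1853, 0.1286]
eef_rot: [0.434, 1.567, -2.852]
force: [-0.8, -0.6, 0.2]
grip_width: 0.094
```

```bash
cat >> h.py <<'E'
def rep(tag=None,cams=("top",)):
    from station import ctrl,viewer
    for n in cams:
        c=viewer.camera(n);cv2.imwrite(f"pics/{n}_{tag}.png",c["img"][:,:,::-1]);pickle.dump(c,open(f"{n}_{tag}.pkl","wb"))
    o=ctrl.get_obs();R=Ro.from_euler('xyz',o['eef_rot']).as_matrix()
    T=np.column_stack([[0,0,-1],-ey,np.cross([0,0,-1],-ey)])
    print(o['time_s'],"jig",tj(o['ee_pos']).round(2),"roterr",Ro.from_matrix(R.T@T).as_rotvec().round(4),"F",o['force'].round(1),"Fjig",(o['force']@ex).round(1),(o['force']@ey).round(1),o['grip_width'].round(4),o['qpos'].round(2))
E
python3 -c "
from h import *
rep('1',('scene','wrist'))"
```

```text
Traceback (most recent call last):
  File "h.py", line 25, in rep
    print(o['time_s'],"jig",tj(o['ee_pos']).round(2),"roterr",Ro.from_matrix(R.T@T).as_rotvec().round(4),"F",o['force'].round(1),"Fjig",(o['force']@ex).round(1),(o['force']@ey).round(1),o['grip_width'].round(4),o['qpos'].round(2))
                                                                                                                                                                                          ^^^^^^^^^^^^^^^^^^^^^
AttributeError: 'float' object has no attribute 'round'
```

```bash
sed -i "s/o\['grip_width'\].round(4)/round(o['grip_width'],4)/" h.py
python3 -c "
from h import *
rep('1',())"
```

```text
3.25 jig [-82.47 -63.59 130.82] roterr [-0.0002  0.0001 -0.    ] F [-0.1 -0.4  0.1] Fjig -0.1 -0.4 0.0937 [0.3  0.29 1.71 0.   1.14 2.01]
```

View pics/wrist_1.png

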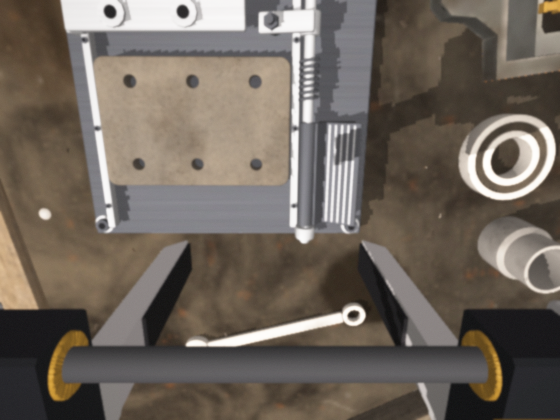

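View pics/scene_1.png

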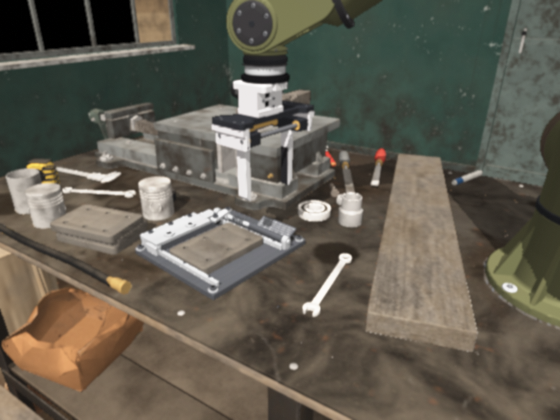

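Run:
```python
import cv2
a=cv2.imread("pics/wrist_1.png")[40:250,60:200]
b=cv2.imread("pics/wrist_1.png")[40:250,250:390]
import numpy as np
cv2.imwrite("pics/w1c.png",cv2.resize(np.hstack([a,b]),None,fx=2.8,fy=2.8,interpolation=cv2.INTER_CUBIC))
```

```text
(no output)
```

View pics/w1c.png

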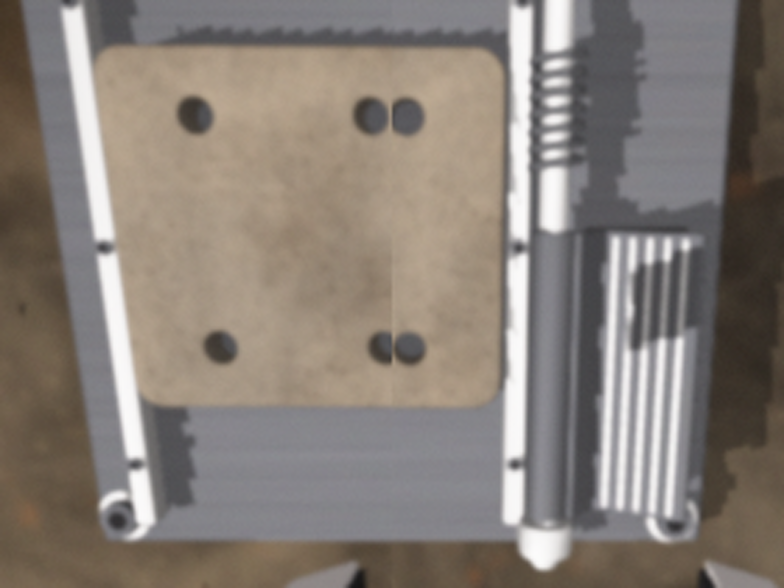

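Run:
```python
from h import *
c=pickle.load(open("wrist_1.pkl","rb"))
R=cv2.Rodrigues(np.array(c["rvec"]))[0];print("cam jig",tj(-R.T@c["tvec"]))
P=lambda u,z: tj(ray(c,uc(u,(60,40),2.8) if u[0]<392 else uc((u[0]-392,u[1]),(250,40),2.8),z)).round(1)
for n,u,z in [("base nl",(104,541),.012),("base nr",(699,541),.012),("lin fl",(95,46),.026),("lin fr",(504,46),.026),("lin rl bottom",(145,406),.012),("lin rr",(501,406),.012),("rr top",(501,406),.026),("rl top",(145,406),.026),
 ("shaft near end",(545,545),.028),("thumb nl",(602,505),.024),("thumb nr",(686,515),.034),("thumb fl",(610,233),.024),("thumb fr",(703,237),.034)]: print(n,P(u,z))
```

```text
cam jig [  1.05748937 -63.08631282 309.0971368 ]
base nl [-115.4   99.2   12. ]
base nr [-115.3 -140.6   12. ]
lin fl [32.5 73.  26. ]
lin fr [ 32.6 -74.5  26. ]
lin rl bottom [-70.2  79.7  12. ]
lin rr [-70.1 -75.5  12. ]
rr top [-66.8 -74.9  26. ]
rl top [-66.8  73.   26. ]
shaft near end [-110.4  -88.9   28. ]
thumb nl [ -98.7 -106.6   24. ]
thumb nr [ -98.4 -130.4   34. ]
thumb fl [ -16.6 -105.5   24. ]
thumb fr [ -17.  -129.7   34. ]
```

play_rows(
  deltas=[
    [[15,-2.5,0,0,0,0,94],[20,-3,0,0,0,0,94],[20,0,0,0,0,0,94],[20,0,0,0,0,0,94],[10,0,0,0,0,0,94],[5,0,0,0,0,0,94],[0,0,0,0,0,0,94]],
  ],
)

```text
time_s: 3.95
ee_pos: [0.4787, 0.1911, 0.0408]
eef_rot: [-2.708, 1.571, 0.289]
force: [-0.2, 0.8, -0.5]
grip_width: 0.0941
```

```bash
python3 -c "
from h import *
rep('2',('wrist','scene'))
a=cv2.imread('pics/scene_2.png')[180:320,120:370]
cv2.imwrite('pics/s2c.png',cv2.resize(a,None,fx=3.2,fy=3.2,interpolation=cv2.INTER_CUBIC))"
```

```text
4.05 jig [-82.06 -57.91  41.37] roterr [-0.0002 -0.0012  0.0006] F [ 0.3 -0.7  0.7] Fjig 0.4 -0.7 0.0941 [ 0.31  0.43  1.77 -0.    0.94  2.02]
```

View pics/wrist_2.png

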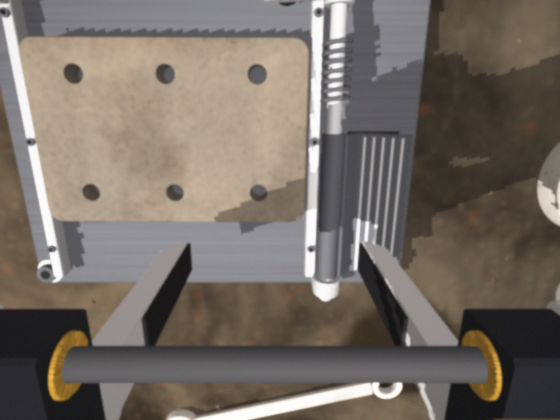

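View pics/s2c.png

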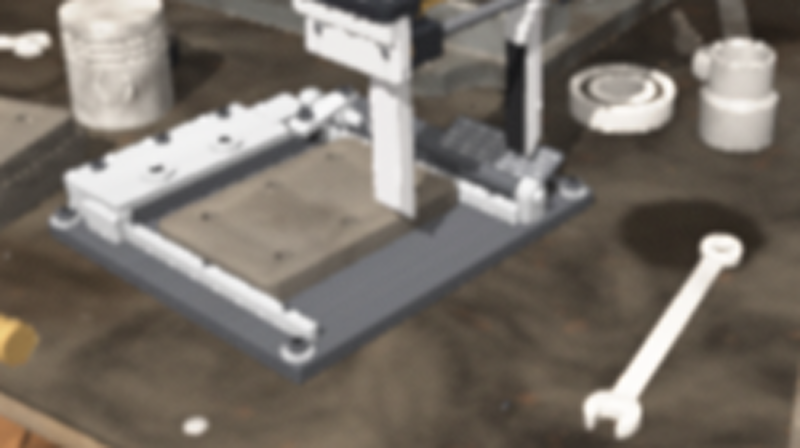

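play_rows(
  deltas=[
    [[4,0,2,0,0,0,94],[4,0,0,0,0,0,94],[3,0,0,0,0,0,94],[3,0,0,0,0,0,94],[0,0,0,0,0,0,94]],
  ],
)

```text
time_s: 4.55
ee_pos: [0.4763, 0.1912, 0.026]
eef_rot: [0.463, 1.57, -2.822]
force: [-0.8, 0.5, -0.1]
grip_width: 0.0939
```

play_rows(
  deltas=[
    [[2,0,0,0,0,0,94],[2,0,0,0,0,0,94],[2,0,0,0,0,0,94],[1.5,0,0,0,0,0,94],[0,0,0,0,0,0,94]],
  ],
)

```text
time_s: 5.05
ee_pos: [0.477, 0.1924, 0.0199]
eef_rot: [-2.104, 1.568, 0.893]
force: [-3.6, 8.2, 10.7]
grip_width: 0.0938
```

```bash
python3 -c "
from h import *
rep('3',('wrist','scene'))
a=cv2.imread('pics/scene_3.png')[180:320,120:370]
cv2.imwrite('pics/s3c.png',cv2.resize(a,None,fx=3.2,fy=3.2,interpolation=cv2.INTER_CUBIC))"
```

```text
5.15 jig [-84.23 -56.98  19.91] roterr [-0.0003 -0.0013  0.002 ] F [-3.4  7.2 10.9] Fjig -4.4 6.6 0.0942 [0.31 0.46 1.78 0.   0.9  2.03]
```

View pics/wrist_3.png

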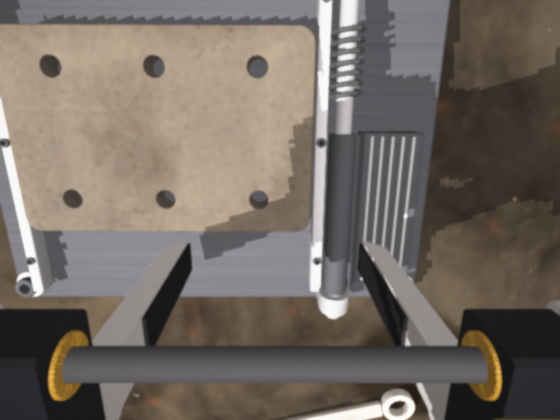

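View pics/s3c.png

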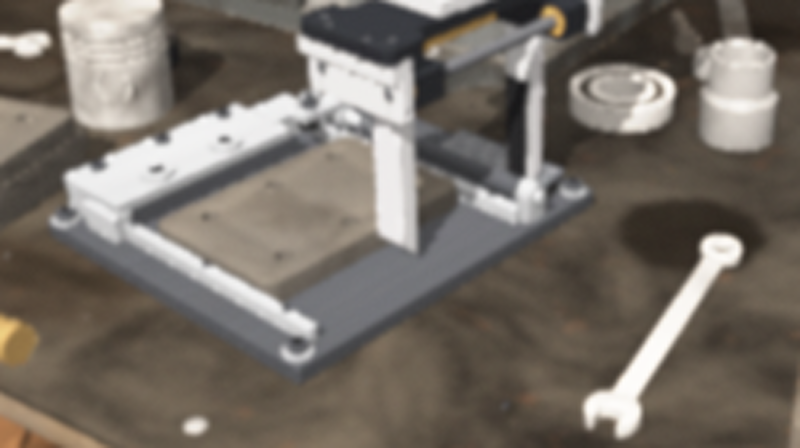

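play_rows(
  deltas=[
    [[0,-0.8,0,0,0,0,94],[0.5,-0.7,0,0,0,0,94],[0.5,0,0,0,0,0,94],[0,0,0,0,0,0,94]],
  ],
)

```text
time_s: 5.55
ee_pos: [0.4771, 0.1933, 0.0187]
eef_rot: [-2.355, 1.569, 0.642]
force: [-3.1, 3.2, 9.5]
grip_width: 0.0939
```

```bash
python3 -c "
from h import *
rep('4',('wrist',))
a=cv2.imread('pics/wrist_4.png')[0:300,280:450]
cv2.imwrite('pics/w4c.png',cv2.resize(a,None,fx=2,fy=2,interpolation=cv2.INTER_CUBIC)[:600])
c=pickle.load(open('wrist_4.pkl','rb'))
for cl in (0,.28,.35,.4,.45):
  ph=.45-cl
  P=[]
  for y in (-97,-129):
    for x in (-100,-15):
      r=np.array([y+89,-11.]);P.append(w(x,-89+r[0]*np.cos(ph)-r[1]*np.sin(ph)*-1*-1,28+r[1]*np.cos(ph)-r[0]*np.sin(ph)))
  print(cl,((proj(c,P)-[280,0])*2).round(0).tolist())
"
```

```text
5.6 jig [-84.26 -56.1   18.74] roterr [-0.0003 -0.0009  0.0009] F [-2.3  3.2 10.7] Fjig -2.8 2.8 0.0937 [0.31 0.46 1.78 0.   0.89 2.03]
0 [[116.0, 567.0], [134.0, 261.0], [234.0, 593.0], [272.0, 266.0]]
0.28 [[127.0, 561.0], [146.0, 260.0], [243.0, 571.0], [279.0, 262.0]]
0.35 [[129.0, 560.0], [148.0, 260.0], [243.0, 566.0], [279.0, 261.0]]
0.4 [[131.0, 560.0], [150.0, 260.0], [243.0, 562.0], [279.0, 261.0]]
0.45 [[132.0, 559.0], [152.0, 260.0], [243.0, 559.0], [278.0, 260.0]]
```

View pics/w4c.png

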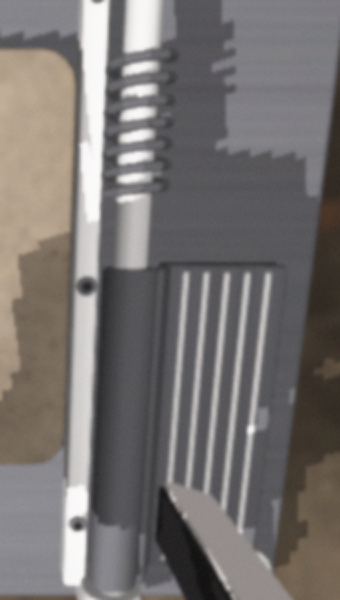

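play_rows(
  deltas=[
    [[0,0,-2,0,0,0,94],[0,0,-3,0,0,0,94],[0,0,-2,0,0,0,94],[0,0,-1.5,0,0,0,94],[0,0,-1.5,0,0,0,94],[0,0,-2,0,0,0,94],[0,0,-2,0,0,0,94],[0,0,-2,0,0,0,94],[0,0,-2,0,0,0,94]],
  ],
)

```text
time_s: 6.5
ee_pos: [0.4937, 0.1905, 0.0184]
eef_rot: [0.088, 1.569, 3.085]
force: [-10.2, 1.7, 13.0]
grip_width: 0.0939
```

```bash
python3 -c "
from h import *
rep('5',('wrist','scene'))
a=cv2.imread('pics/scene_5.png')[180:320,120:370]
cv2.imwrite('pics/s5c.png',cv2.resize(a,None,fx=3.2,fy=3.2,interpolation=cv2.INTER_CUBIC))"
```

```text
6.6 jig [-67.14 -56.43  18.42] roterr [ 0.      0.0014 -0.0001] F [-8.9  1.7 12.4] Fjig -9.0 0.4 0.0937 [0.3  0.49 1.74 0.   0.91 2.01]
```

View pics/wrist_5.png

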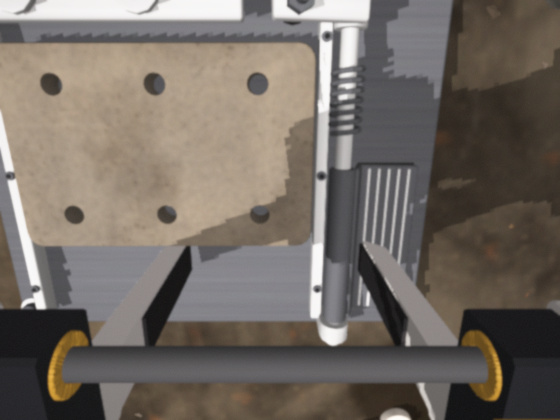

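View pics/s5c.png

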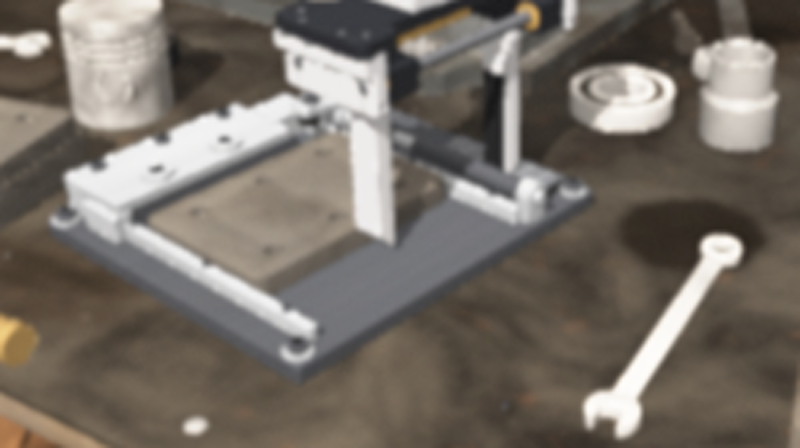

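```bash
python3 -c "
from h import *
c=pickle.load(open('wrist_5.pkl','rb'))
for u in [(100,43),(290,43),(100,246),(290,246)]: print(tj(ray(c,u,.026)).round(1),tj(ray(c,u,.012)).round(1))
"
```

```text
[41.  23.1 26. ] [43.  29.5 12. ]
[ 41.1 -62.7  26. ] [ 43.1 -63.2  12. ]
[-58.2  37.4  26. ] [-64.4  45.   12. ]
[-58.2 -64.   26. ] [-64.3 -64.7  12. ]
```

play_rows(
  deltas=[
    [[0,0,-2,0,0,0,94],[0,0,-2,0,0,0,94],[0,0,-2,0,0,0,94],[0,0,-2,0,0,0,94],[0,0,-2,0,0,0,94],[0,0,-2,0,0,0,94],[0,0,-2,0,0,0,94],[0,0,-2,0,0,0,94]],
  ],
)

```text
time_s: 7.4
ee_pos: [0.5095, 0.1882, 0.0184]
eef_rot: [0.075, 1.569, 3.073]
force: [-9.9, 1.8, 14.1]
grip_width: 0.0938
```

```bash
python3 -c "
from h import *
rep('6',('wrist',))"
```

```text
7.45 jig [-51.15 -56.42  18.43] roterr [ 0.0001  0.0018 -0.0001] F [-9.1  2.3 12.5] Fjig -9.3 1.0 0.094 [0.29 0.52 1.7  0.   0.93 2.  ]
```

View pics/wrist_6.png

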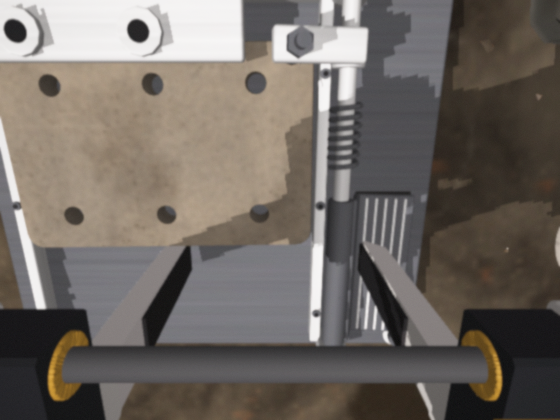

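play_rows(
  deltas=[
    [[0,0,-2,0,0,0,94],[0,0,-2,0,0,0,94],[0,0,-2,0,0,0,94],[0,0,-2,0,0,0,94],[0,0,-2,0,0,0,94],[0,0,-2,0,0,0,94],[0,0,-2,0,0,0,94],[0,0,-2,0,0,0,94],[0,0,-2,0,0,0,94]],
  ],
)

```text
time_s: 8.35
ee_pos: [0.5271, 0.1857, 0.0184]
eef_rot: [0.113, 1.568, 3.111]
force: [-17.3, 4.5, 16.4]
grip_width: 0.094
```

play_rows(
  deltas=[
    [[0,0,-1,0,0,0,94],[0,0,-1,0,0,0,94],[0,0,-0.5,0,0,0,94],[0,0,0,0,0,0,94]],
  ],
)

```text
time_s: 8.75
ee_pos: [0.5276, 0.1857, 0.0183]
eef_rot: [0.18, 1.564, -3.104]
force: [-27.2, 3.2, 23.7]
grip_width: 0.094
```

```bash
python3 -c "
from h import *
rep('7',('wrist',))"
```

```text
8.8 jig [-33.13 -56.32  18.33] roterr [ 0.0018  0.0068 -0.0013] F [-26.2   3.   23.7] Fjig -26.3 -0.8 0.0942 [0.27 0.55 1.65 0.   0.95 1.98]
```

View pics/wrist_7.png

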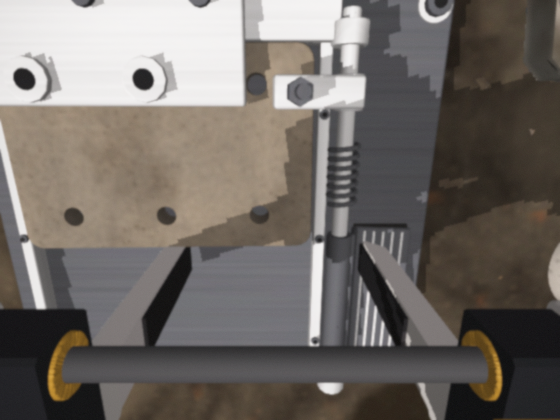

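```bash
python3 -c "
from h import *
c=pickle.load(open('wrist_7.pkl','rb'))
im=cv2.imread('pics/wrist_7.png')
cv2.imwrite('pics/w7c.png',cv2.resize(im[10:130,200:390],None,fx=4,fy=4,interpolation=cv2.INTER_CUBIC))
cv2.imwrite('pics/w7d.png',cv2.resize(im[190:290,20:330],None,fx=2.5,fy=4,interpolation=cv2.INTER_CUBIC))
for n,p in [('home fl',(77,75,26)),('home fr',(77,-75,26)),('rl',(-23,75,26)),('rr',(-23,-75,26)),('stopface bed',(77,-60,12)),('base nr',(-115,-141,12)),('railR near',(-105,-76.5,22)),('bush',(75,0,41)),('dp nr',(49,-42,37))]: print(n,proj(c,[w(*p)])[0].round(1))
"
```

```text
home fl [-16.6  38.3]
home fr [318.2  39.1]
rl [ 29.1 244.2]
rr [310.9 244.7]
stopface bed [283.9  43.6]
base nr [405.8 367. ]
railR near [308.3 365.5]
bush [139.   38.1]
dp nr [244.1 104.3]
```

View pics/w7c.png

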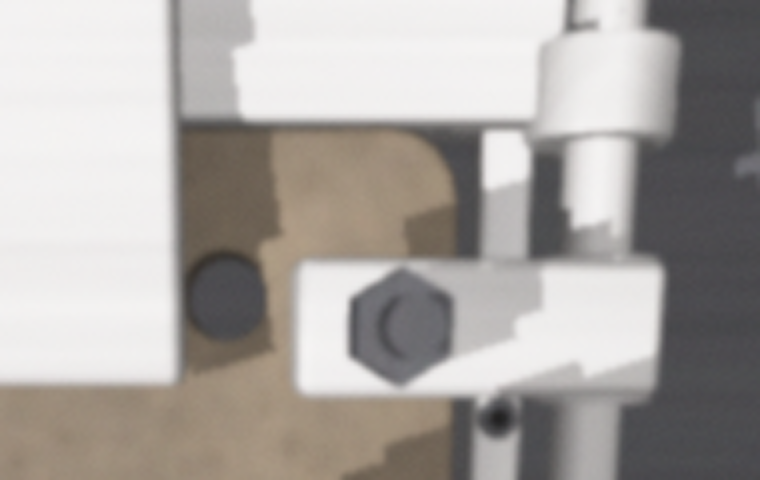

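View pics/w7d.png

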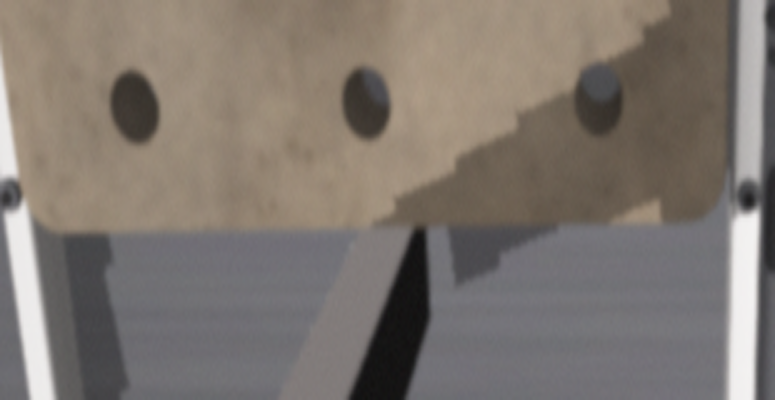

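```bash
python3 -c "
from h import *
for k in (1,2,3,5,6,7):
  c=pickle.load(open(f'wrist_{k}.pkl','rb'))
  im=c['img'].astype(int); d=(im[:,:,0]-im[:,:,2])  # brownness
  out=[]
  for y in (60,45,25,10,-15,-30,-45,-60):
    # search along jig x on z=26 for last brown
    xs=np.arange(-90,0,.25);uv=proj(c,[w(x,y,26) for x in xs])
    ok=(uv[:,1]<418)&(uv[:,0]>1)&(uv[:,0]<558)&(uv[:,1]>1)
    v=np.array([cv2.getRectSubPix(d.astype(np.float32),(1,1),(float(u[0]),float(u[1])))[0,0] if o else -99 for u,o in zip(uv,ok)])
    i=np.argmax((v>8)&ok); out.append(xs[i])
  print(k,out, tj((lambda R:-R.T@c['tvec'])(cv2.Rodrigues(np.array(c['rvec']))[0])).round(1))
"
```

```text
1 [np.float64(-67.0), np.float64(-67.0), np.float64(-67.0), np.float64(-67.25), np.float64(-67.25), np.float64(-67.5), np.float64(-67.5), np.float64(-67.5)] [  1.1 -63.1 309.1]
2 [np.float64(-67.0), np.float64(-67.0), np.float64(-67.0), np.float64(-90.0), np.float64(-67.25), np.float64(-67.0), np.float64(-67.25), np.float64(-67.0)] [  1.3 -57.5 220.1]
3 [np.float64(-67.0), np.float64(-66.75), np.float64(-67.0), np.float64(-90.0), np.float64(-67.25), np.float64(-67.0), np.float64(-67.25), np.float64(-67.0)] [ -0.8 -56.8 199.2]
5 [np.float64(-58.5), np.float64(-58.25), np.float64(-58.25), np.float64(-84.25), np.float64(-58.0), np.float64(-58.0), np.float64(-57.75), np.float64(-58.0)] [ 16.6 -55.8 197.5]
6 [np.float64(-43.0), np.float64(-42.75), np.float64(-88.75), np.float64(-68.25), np.float64(-41.75), np.float64(-41.75), np.float64(-41.25), np.float64(-41.25)] [ 32.6 -55.8 197.5]
7 [np.float64(-88.25), np.float64(-24.75), np.float64(-24.5), np.float64(-46.75), np.float64(-23.75), np.float64(-23.75), np.float64(-23.25), np.float64(-23.75)] [ 51.8 -55.4 197. ]
```

```bash
python3 -c "
from h import *
rep('8',('top','scene'))
a=cv2.imread('pics/scene_8.png')[190:300,120:310]
cv2.imwrite('pics/s8c.png',cv2.resize(a,None,fx=4,fy=4,interpolation=cv2.INTER_CUBIC))"
```

```text
8.9 jig [-33.1  -56.35  18.34] roterr [ 0.0017  0.0067 -0.0013] F [-27.1   2.9  23.3] Fjig -27.3 -1.0 0.0938 [0.27 0.55 1.65 0.   0.95 1.98]
```

View pics/s8c.png

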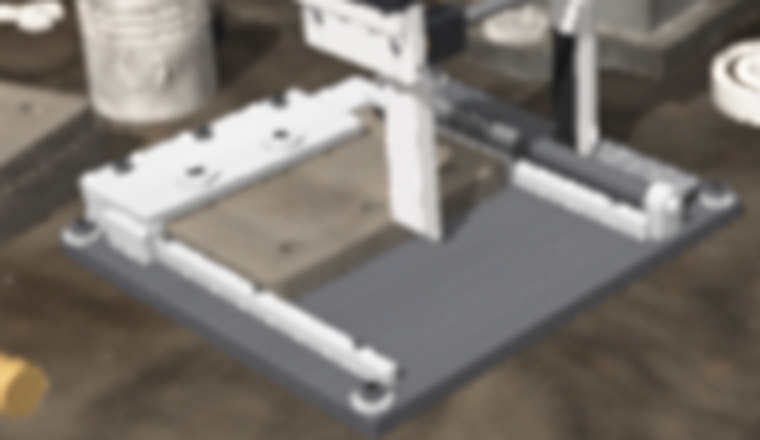

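```bash
python3 -c "
from h import *
from station import ctrl
o=ctrl.get_obs();m=o['moment'];f=o['force'];print('F',f@ex,f@ey,f[2],'M',m@ex,m@ey,m[2])
print('y_eff Fz', (m@ex)/f[2], ' y_eff Fx',-m[2]/(f@ex))"
```

```text
F -27.275084473968306 -1.000217581954183 23.3174034536698 M 0.22644719050316411 5.181578574648916 1.0813096243770746
y_eff Fz 0.009711509729335871  y_eff Fx 0.039644593050081674
```

play_rows(
  deltas=[
    [[0,0,2,0,0,0,94],[0,0,2,0,0,0,94],[0,0,1.5,0,0,0,94],[0,-1,0,0,0,0,94],[0,-1,0,0,0,0,94],[0,-1,0,0,0,0,94],[0,-1,0,0,0,0,94],[0,0,0,0,0,0,94]],
  ],
)

```text
time_s: 9.7
ee_pos: [0.5262, 0.1884, 0.018]
eef_rot: [1.942, 1.569, -1.344]
force: [2.2, -11.3, 3.3]
grip_width: 0.0941
```

```bash
cat >> h.py <<'E'
def rear(k):
  c=pickle.load(open(f'wrist_{k}.pkl','rb'))
  im=c['img'].astype(np.float32); d=im[:,:,0]-im[:,:,2]
  for y in (60,50,40,30,20,10,-15,-25,-35,-45,-60):
    xs=np.arange(-50,0,.1);uv=proj(c,[w(x,y,26) for x in xs])
    ok=(uv[:,1]<418)&(uv[:,0]>1)&(uv[:,0]<558)&(uv[:,1]>1)
    v=np.array([cv2.getRectSubPix(d,(1,1),(float(u[0]),float(u[1])))[0,0] if o else -99 for u,o in zip(uv,ok)])
    print(y,xs[np.argmax((v>8)&ok)].round(1),end='; ')
  print()
E
python3 -c "
from h import *
rep('9',('wrist',));rear(9)
im=cv2.imread('pics/wrist_9.png')
cv2.imwrite('pics/w9.png',cv2.resize(im[0:400,0:440],None,fx=1.5,fy=1.5))
from station import ctrl
o=ctrl.get_obs();m=o['moment'];f=o['force'];print('M',m@ex,m@ey,m[2])"
```

```text
9.75 jig [-34.95 -53.96  18.02] roterr [ 0.0001 -0.0008 -0.0021] F [  1.1 -11.6   3. ] Fjig 2.7 -11.4 0.0941 [ 0.28  0.54  1.65 -0.    0.94  2.  ]
60 -25.2; 50 -25.0; 40 -24.8; 30 -24.6; 20 -24.7; 10 -24.6; -15 -24.2; -25 -24.0; -35 -23.8; -45 -23.5; -60 -23.5; 
M -2.24351396552071 -0.6805777847765647 0.10996112722460448
```

View pics/w9.png

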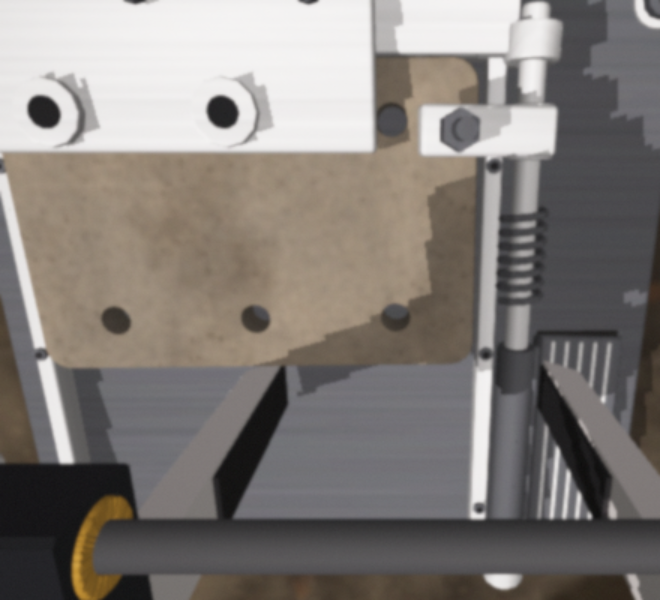

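play_rows(
  deltas=[
    [[0,0.7,0.5,0,0,0,94],[0,0.8,0.5,0,0,0,94],[0,0,0,0.02,0,0,94],[0,0,0,0.02,0,0,94],[0,0,0,0.02,0,0,94],[0,0,-0.5,0,0,0,94],[0,0,-0.5,0,0,0,94],[0,0,0,0,0,0,94]],
  ],
)

```text
time_s: 10.55
ee_pos: [0.5247, 0.1881, 0.0187]
eef_rot: [0.569, 1.569, -2.775]
force: [-13.2, -2.9, 16.6]
grip_width: 0.0941
```

```bash
python3 -c "
from h import *
rep('10',('wrist',));rear(10)
from station import ctrl
o=ctrl.get_obs();m=o['moment'];f=o['force'];print('M',m@ex,m@ey,m[2])"
```

```text
10.6 jig [-36.4  -54.43  18.69] roterr [-0.0587  0.0018 -0.0011] F [-12.8  -3.5  17.3] Fjig -12.1 -5.3 0.0936 [ 0.28  0.54  1.66 -0.    0.95  2.05]
60 -25.1; 50 -24.9; 40 -24.8; 30 -24.7; 20 -47.8; 10 -24.5; -15 -24.0; -25 -24.0; -35 -23.8; -45 -23.5; -60 -23.4; 
M -0.6035323193309854 2.180268403962698 0.9730469238946139
```

play_rows(
  deltas=[
    [[-0.5,0,0,0,0,0,94],[0,0,-0.7,0,0,0,94],[0,0,-0.7,0,0,0,94],[0,0,0,0,0,0,94]],
  ],
)

```text
time_s: 11.0
ee_pos: [0.5248, 0.188, 0.0187]
eef_rot: [0.371, 1.566, -2.973]
force: [-19.7, -1.4, 18.8]
grip_width: 0.0939
```

```bash
python3 -c "
from h import *
rep('11',('wrist',));rear(11)
from station import ctrl
o=ctrl.get_obs();m=o['moment'];f=o['force'];print('M',m@ex,m@ey,m[2])"
```

```text
11.05 jig [-36.26 -54.47  18.74] roterr [-0.0585  0.0047 -0.0017] F [-19.6  -1.7  17.3] Fjig -19.2 -4.5 0.0942 [0.28 0.54 1.65 0.   0.95 2.05]
60 -25.2; 50 -24.9; 40 -24.8; 30 -24.7; 20 -24.6; 10 -24.5; -15 -24.1; -25 -23.9; -35 -23.9; -45 -23.5; -60 -23.4; 
M -0.32134658460199905 3.5830442447859507 1.0618933225213911
```

```bash
python3 -c "
from h import *
c=pickle.load(open('wrist_11.pkl','rb'))
im=cv2.imread('pics/wrist_11.png')
print('fl..', [ (y,proj(c,[w(77,y,z)])[0].round(1).tolist()) for y in (-45,-60) for z in (12,22,26,29,37)])
for y in (-46,-50,-55,-60,-65,-70):
  u=proj(c,[w(77,y,26)])[0]; x=int(round(u[0])); print(y,x,[tuple(im[r,x].tolist()) for r in range(int(u[1])-5,int(u[1])+8)],int(u[1])-5)
cv2.imwrite('pics/w11c.png',cv2.resize(im[0:80,230:390],None,fx=5,fy=5,interpolation=cv2.INTER_CUBIC))
a=cv2.imread('pics/scene_8.png')[215:275,125:225]
cv2.imwrite('pics/s8d.png',cv2.resize(a,None,fx=7,fy=7,interpolation=cv2.INTER_CUBIC))
"
```

```text
fl.. [(-45, [243.0, 38.4]), (-45, [241.1, 34.8]), (-45, [240.3, 33.2]), (-45, [239.7, 32.0]), (-45, [237.9, 28.5]), (-60, [273.8, 36.4]), (-60, [273.7, 32.7]), (-60, [273.7, 31.1]), (-60, [273.7, 29.8]), (-60, [273.7, 26.2])]
-46 243 [(181, 182, 185), (181, 182, 185), (182, 182, 186), (178, 179, 181), (161, 163, 165), (136, 136, 137), (102, 104, 105), (82, 85, 87), (74, 78, 86), (76, 86, 95), (81, 92, 102), (81, 94, 105), (80, 92, 104)] 28
-50 251 [(239, 240, 241), (239, 240, 241), (239, 240, 241), (238, 239, 240), (234, 235, 236), (215, 216, 219), (167, 168, 171), (111, 113, 115), (81, 85, 90), (77, 85, 94), (80, 93, 102), (84, 96, 108), (84, 98, 108)] 27
-55 263 [(239, 240, 241), (239, 240, 241), (239, 240, 241), (239, 240, 241), (236, 237, 239), (226, 226, 228), (190, 190, 192), (141, 142, 144), (104, 109, 114), (102, 112, 125), (112, 127, 141), (121, 138, 153), (123, 140, 156)] 26
-60 274 [(239, 240, 241), (240, 240, 242), (240, 240, 242), (238, 239, 240), (230, 231, 233), (204, 204, 208), (155, 157, 160), (117, 120, 126), (101, 111, 122), (106, 121, 136), (114, 132, 148), (118, 138, 154), (120, 138, 154)] 26
-65 285 [(239, 240, 241), (240, 241, 242), (240, 241, 242), (239, 239, 241), (233, 234, 235), (213, 215, 216), (168, 170, 173), (125, 128, 131), (100, 108, 120), (106, 123, 136), (119, 137, 154), (122, 141, 159), (123, 142, 159)] 25
-70 296 [(239, 240, 241), (240, 240, 241), (240, 240, 242), (240, 240, 242), (236, 236, 238), (222, 222, 226), (184, 185, 188), (142, 142, 144), (111, 112, 114), (94, 94, 96), (83, 83, 87), (81, 84, 91), (87, 98, 107)] 24
```

View pics/w11c.png

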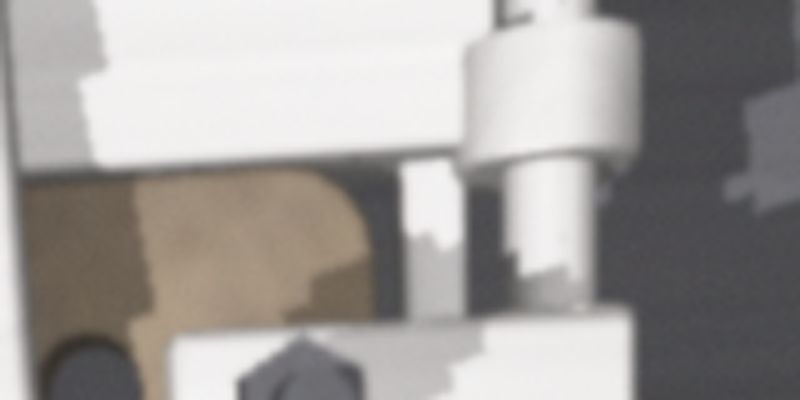

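View pics/s8d.png

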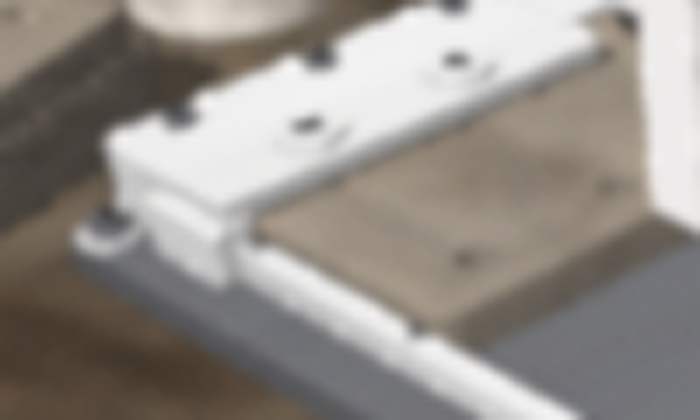

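```bash
cat >> h.py <<'E'
def edge(k,y,z,x0,x1,chan='g'):
  c=pickle.load(open(f'wrist_{k}.pkl','rb'))
  im=c['img'].astype(np.float32); d=im.mean(2) if chan=='g' else im[:,:,0]-im[:,:,2]
  d=cv2.GaussianBlur(d,(0,0),.7)
  xs=np.arange(x0,x1,.1);uv=proj(c,[w(x,y,z) for x in xs])
  if uv[:,1].max()>417 or uv[:,1].min()<1 or uv[:,0].min()<1 or uv[:,0].max()>558: return None
  v=np.array([cv2.getRectSubPix(d,(1,1),(float(u[0]),float(u[1])))[0,0] for u in uv])
  g=np.gradient(cv2.GaussianBlur(v[:,None],(1,0+15),3)[:,0]); i=np.argmax(abs(g)); return round(float(xs[i]),1),round(float(g[i]),1)
E
python3 -c "
from h import *
for k in (7,9,11):
  print(k,'drillplate 49',[(y,edge(k,y,37,44,54)) for y in (75,60,50,40,30,20,10,-10,-20,-35)])
  print('base -115',[(y,edge(k,y,12,-120,-110)) for y in (60,50,40,-10,-20,-30,-50,-70)])
  print('stop 77 z29',[(y,edge(k,y,29,73,80)) for y in (-47,-50,-55,-60,-65,-70)])
  print('rear -23',[(y,edge(k,y,26,-30,-19,'b')) for y in (65,60,50,40,30,20,10,-15,-25,-35,-45,-55,-65)])
"
```

```text
7 drillplate 49 [(75, None), (60, (48.6, 5.2)), (50, (48.5, 5.2)), (40, (48.5, 5.5)), (30, (48.5, 5.4)), (20, (48.5, 6.2)), (10, (48.5, 6.3)), (-10, (48.5, 5.9)), (-20, (48.5, 5.8)), (-35, (48.5, 6.1))]
base -115 [(60, (-110.7, -0.2)), (50, (-111.5, -0.2)), (40, (-110.9, -0.3)), (-10, (-110.8, -0.3)), (-20, (-111.7, -0.2)), (-30, (-112.1, -0.2)), (-50, (-111.6, -0.3)), (-70, (-110.9, -0.3))]
stop 77 z29 [(-47, (76.5, 6.3)), (-50, (76.2, 10.2)), (-55, (76.3, 8.8)), (-60, (76.3, 8.8)), (-65, (76.3, 8.7)), (-70, (76.2, 9.1))]
rear -23 [(65, (-25.1, 1.8)), (60, (-25.1, 1.8)), (50, (-24.8, 1.6)), (40, (-24.8, 1.8)), (30, (-24.6, 1.8)), (20, (-24.4, 1.9)), (10, (-24.3, 2.1)), (-15, (-23.7, 1.4)), (-25, (-23.9, 1.3)), (-35, (-23.7, 1.4)), (-45, (-23.4, 1.4)), (-55, (-23.5, 2.1)), (-65, (-23.2, 1.3))]
9 drillplate 49 [(75, None), (60, (48.6, 5.3)), (50, (48.5, 5.4)), (40, (48.6, 5.7)), (30, (48.6, 5.6)), (20, (48.6, 6.1)), (10, (48.6, 6.3)), (-10, (48.6, 5.8)), (-20, (48.6, 5.7)), (-35, (48.5, 6.0))]
base -115 [(60, (-110.8, -0.3)), (50, (-110.7, -0.3)), (40, (-110.9, -0.3)), (-10, (-112.5, 
[... 615 characters left out ...]
 (20, (48.5, 6.2)), (10, (48.5, 6.2)), (-10, (48.5, 5.9)), (-20, (48.5, 5.6)), (-35, (48.5, 6.0))]
base -115 [(60, (-112.4, -0.2)), (50, (-110.9, -0.2)), (40, (-110.8, -0.2)), (-10, (-110.7, -0.2)), (-20, (-110.8, -0.3)), (-30, (-110.8, -0.3)), (-50, (-111.0, -0.3)), (-70, (-111.5, -0.4))]
stop 77 z29 [(-47, (76.5, 6.3)), (-50, (76.3, 10.3)), (-55, (76.3, 8.8)), (-60, (76.3, 8.6)), (-65, (76.3, 8.7)), (-70, (76.2, 8.7))]
rear -23 [(65, (-25.0, 1.8)), (60, (-24.9, 1.7)), (50, (-24.7, 1.8)), (40, (-24.6, 1.8)), (30, (-24.4, 1.8)), (20, (-24.4, 2.0)), (10, (-24.3, 2.1)), (-15, (-24.0, 1.4)), (-25, (-23.7, 1.4)), (-35, (-23.7, 1.4)), (-45, (-23.4, 1.4)), (-55, (-23.5, 2.1)), (-65, (-23.3, 1.4))]
```

play_rows(
  deltas=[
    [[0,0,2,0,0,0,94],[0,0,2,0,0,0,94],[0,2,0,-0.02,0,0,94],[0,2,0,-0.02,0,0,94],[0,2,0,-0.02,0,0,94],[0,0,0,0,0,0,94]],
  ],
)

```text
time_s: 11.65
ee_pos: [0.5228, 0.1836, 0.0197]
eef_rot: [-2.447, 1.568, 0.551]
force: [-0.7, 6.1, 8.7]
grip_width: 0.0942
```

```bash
python3 -c "
from h import *
rep('12',());"
```

```text
11.65 jig [-37.61 -59.08  19.68] roterr [ 0.0005 -0.0025  0.002 ] F [-0.7  6.1  8.7] Fjig -1.6 6.0 0.0942 [0.27 0.53 1.67 0.   0.94 1.98]
```

play_rows(
  deltas=[
    [[0,0,-2,0,0,0,94],[0,0,-2,0,0,0,94],[0,0,-1,0,0,0,94],[0,-0.7,0,0,0,0,94],[0,-0.7,0,0,0,0,94],[0,-0.7,-0.2,0,0,0,94],[0,-0.7,-0.2,0,0,0,94],[0,-0.7,-0.2,0,0,0,94],[0,-0.7,-0.2,0,0,0,94],[0,0,0,0,0,0,94]],
  ],
)

```text
time_s: 12.65
ee_pos: [0.5277, 0.1855, 0.0186]
eef_rot: [0.877, 1.569, -2.408]
force: [-6.0, -3.8, 7.7]
grip_width: 0.0938
```

```bash
cat >> h.py <<'E'
def rr(k): print('rear',[(y,edge(k,y,26,-30,-19,'b')) for y in (65,60,50,40,30,20,-25,-35,-45,-55,-65)])
E
python3 -c "
from h import *
rep('13',('wrist',));rr(13)"
```

```text
12.7 jig [-33.02 -56.51  18.56] roterr [ 0.0003  0.0013 -0.0015] F [-5.2 -4.7  8.4] Fjig -4.5 -5.4 0.0941 [ 0.27  0.54  1.65 -0.    0.95  1.99]
rear [(65, (-23.6, 1.8)), (60, (-23.6, 1.8)), (50, (-23.5, 1.9)), (40, (-23.5, 1.7)), (30, (-23.5, 1.9)), (20, (-23.6, 1.9)), (-25, (-23.5, 1.5)), (-35, (-23.5, 1.4)), (-45, (-23.4, 1.3)), (-55, (-23.5, 2.0)), (-65, (-23.3, 1.3))]
```

play_rows(
  deltas=[
    [[0,0,-0.5,0,0,0,94],[0,0,-0.5,0,0,0,94],[0,0,0,0,0,0,94]],
  ],
)

```text
time_s: 13.0
ee_pos: [0.5279, 0.1855, 0.0185]
eef_rot: [0.508, 1.567, -2.777]
force: [-11.8, -3.9, 11.6]
grip_width: 0.094
```

```bash
python3 -c "
from h import *
rep('14',('wrist',));rr(14)"
```

```text
13.05 jig [-32.86 -56.49  18.51] roterr [ 0.0004  0.0032 -0.0018] F [-11.3  -4.3  11.5] Fjig -10.6 -5.9 0.0939 [ 0.27  0.55  1.65 -0.    0.95  1.99]
rear [(65, (-23.7, 1.9)), (60, (-23.5, 1.9)), (50, (-23.4, 1.9)), (40, (-23.4, 1.9)), (30, (-23.4, 2.0)), (20, (-23.4, 2.0)), (-25, (-23.4, 1.6)), (-35, (-23.4, 1.5)), (-45, (-23.3, 1.5)), (-55, (-23.4, 2.2)), (-65, (-23.3, 1.4))]
```

play_rows(
  deltas=[
    [[0,0,1.5,0,0,0,94],[0,0.5,1.5,0,0,0,94],[0,0.5,1,0,0,0,94],[-2,0.5,0,0,0,0,94],[-2,0.5,0,0,0,0,94],[-2,0,0,0,0,0,94],[-3,0,0,0,0,0,94],[-4,0,0,0,0,0,94],[-5,0,0,0,0,0,94]],
  ],
)

```text
time_s: 13.95
ee_pos: [0.5249, 0.1846, 0.0367]
eef_rot: [0.34, 1.57, -2.945]
force: [0.1, 0.1, -0.5]
grip_width: 0.0938
```

play_rows(
  deltas=[
    [[-8,0,0,0,0,0,94],[-10,0,0,0,0,0,94],[-15,0,10,0,0,0,94],[-20,0,20,0,0,0,94],[-20,0,20,0,0,0,94],[-10,0,10,0,0,0,94],[0,0,0,0,0,0,94]],
  ],
)

```text
time_s: 14.65
ee_pos: [0.4656, 0.1937, 0.1216]
eef_rot: [-2.668, 1.567, 0.33]
force: [-0.4, 0.5, -0.6]
grip_width: 0.0942
```

```bash
python3 -c "
from h import *
rep('15',('wrist','scene'));rr(15)
print('stop',[(y,edge(15,y,29,73,80)) for y in (-47,-50,-55,-60)],[(y,edge(15,y,37,44,54)) for y in (60,30,-10,-35)])
a=cv2.imread('pics/scene_15.png')[180:320,120:370]
cv2.imwrite('pics/s15c.png',cv2.resize(a,None,fx=3.2,fy=3.2,interpolation=cv2.INTER_CUBIC))"
```

```text
14.75 jig [-95.26 -57.78 119.72] roterr [-0.0001 -0.0007  0.0003] F [ 0.   0.5 -0.3] Fjig -0.0 0.5 0.0939 [ 0.32  0.29  1.75 -0.    1.1   2.04]
rear [(65, (-23.7, 1.6)), (60, (-23.6, 1.7)), (50, (-23.6, 1.8)), (40, (-23.6, 1.7)), (30, (-23.6, 1.8)), (20, (-23.6, 1.8)), (-25, (-23.5, 2.1)), (-35, (-23.5, 1.9)), (-45, (-23.5, 1.9)), (-55, (-23.5, 2.0)), (-65, (-23.5, 1.8))]
stop [(-47, None), (-50, None), (-55, None), (-60, None)] [(60, None), (30, None), (-10, None), (-35, None)]
```

View pics/wrist_15.png

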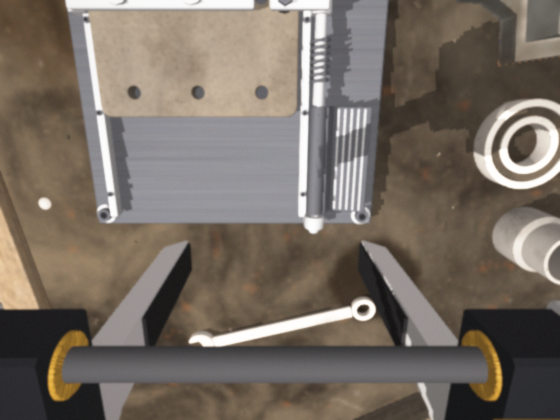

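View pics/s15c.png

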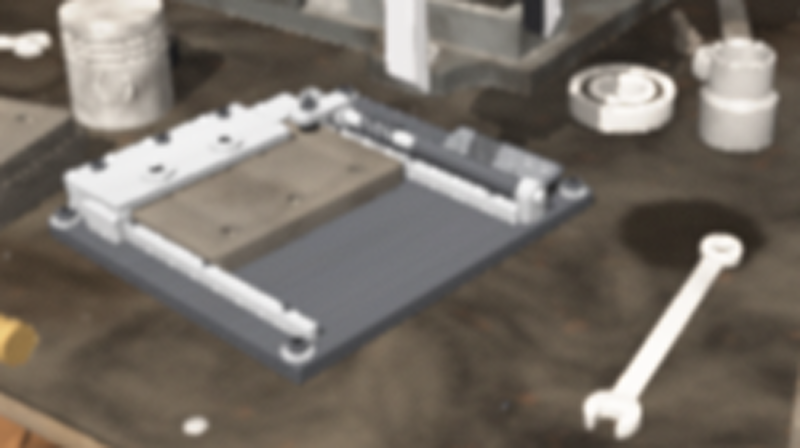

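```bash
python3 -c "
from station import hand_in
print(hand_in())"
```

```text
the job is handed in; nothing more can be done
None
```

I loaded the lining into the jig, let the clip clamp it, withdrew the hand and handed the job in about 15 s into the run (limit 61 s).

**Pushing:** One fingertip held the thumb plate down, with the clip at roughly 0.35–0.4 rad judging by fingertip height. The other fingertip pushed the lining about 44 mm under the foot to the end stop.

**Skew mended:** The first push left the lining's left side about 1.7 mm short, and a second attempt with the hand turned slightly did not fix it. With the plate still down, I backed off, shifted the hand right and pushed again while dragging the fingertip left, which squared it up. During the second attempt the fingertip on the plate met something solid beside it, probably the clip's hub, with about 11 N sideways. The highest force I read at any point was about 35 N (27 N of it along the push), far below the 120 N wrist limit.

**Last checks, after the hand was clear:**
- **Lining:** the rear edge measured -23.5 to -23.7 mm all along. That is about -23 after the roughly 0.5 mm camera bias I saw on the drill plate edge and end stop in earlier pictures, so it is home and square.
- **Clip:** the thumb plate had risen. I did not see the foot resting on the lining directly, because it is hidden from the cameras.
- **Robot:** the force read zero, with the hand about 120 mm above the bench.
- **Bystanders:** the bearing, sleeve and spanner look unmoved. I checked these by eye only.

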